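# Turn the wet painted leaf to the mark and swing the hand rest over it

## Task

The leaf on the turntable has just been painted and is still wet, so do not touch it: push gently on the turntable's spokes with a finger until the leaf's pointed tip points at the red arrow on the white foot. Then push the wooden hand rest round with a finger until it stops, lying across over the leaf. Nothing needs gripping or lifting; leave the jars, tape dispenser, brush and pen where they are.

Things in the scene. Friction and masses are not known exactly. Their poses are not given: they have to be found in the camera images.
- stand: Fixed turntable stand: white round foot plate, 380 mm across, 8 mm thick, on the table; origin at the centre of its underside, on the wheel's upright axis. x points to the red arrow, y left of that, z up. On its -y side, 215 mm from the centre, a 22 mm thick steel post carries the hand rest (top of its hub, 36 mm across, at 124 mm).
- mark (a point): The red arrowhead, flat on the foot plate's rim, 26 mm long and 31 mm wide, centred 170 mm from the wheel's axis along the stand's x axis.
- wheel: Aluminium turntable wheel, 180 mm across, top 58 mm above the table, with four spokes. Turns either way without stops about the stand's upright axis; light friction (about 1 N at the spokes), stays where left. Origin on the axis at table height; x towards the leaf's tip, z up. Between the spokes, 90 mm and more from the axis, it is free down to the foot plate (8 mm above the table).
- spoke0 (a point): Black 20 mm ball at the end of the spoke that stands 45 degrees (anticlockwise seen from above) from the leaf's tip: its centre, 147 mm from the axis, 51 mm above the table. The spoke is a level steel rod, 12 mm thick, at the same height, bare from 90 mm to 137 mm from the axis.
- spoke1 (a point): Black 20 mm ball at the end of the spoke that stands 135 degrees (anticlockwise seen from above) from the leaf's tip: its centre, 147 mm from the axis, 51 mm above the table. The spoke is a level steel rod, 12 mm thick, at the same height, bare from 90 mm to 137 mm from the axis.
- spoke2 (a point): Black 20 mm ball at the end of the spoke that stands 225 degrees (anticlockwise seen from above) from the leaf's tip: its centre, 147 mm from the axis, 51 mm above the table. The spoke is a level steel rod, 12 mm thick, at the same height, bare from 90 mm to 137 mm from the axis.
- spoke3 (a point): Black 20 mm ball at the end of the spoke that stands 315 degrees (anticlockwise seen from above) from the leaf's tip: its centre, 147 mm from the axis, 51 mm above the table. The spoke is a level steel rod, 12 mm thick, at the same height, bare from 90 mm to 137 mm from the axis.
- leaf: The painted leaf: orange-yellow panel with black stripes, 164 mm long, up to 112 mm wide, 7 mm thick, fixed on top of the wheel and turning with it; top face 65 mm above the table. One end is broad and round, the other narrows to a point. Origin on the wheel's axis at its underside; x axis towards the pointed tip. Wet: must not be touched.
- leaf_tip (a point): The leaf's pointed tip, 86 mm from the wheel's axis.
- rest: Hand rest: level wooden bar 26 mm wide, 18 mm thick, 243 mm long, underside 102 mm above the table, swinging about the post. Origin on the post's axis at mid height, x along the bar to its free end. Starts 86 to 115 degrees short of its stop, roughly along the stand's -x; swings clockwise (from above) to the stop, along the stand's +y, 37 mm over the leaf. About 1 N half way along; stays where left.
- ink: Black ink jar: closed round jar, 52 mm across, 62 mm high, standing loose beside the foot of the stand; origin at the centre of its underside. Leave it alone.
- pot_yellow: Yellow paint jar with white cap: closed round jar, 52 mm across, 62 mm high, standing loose beside the foot of the stand; origin at the centre of its underside. Leave it alone.
- pot_red: Red paint jar with white cap: closed round jar, 52 mm across, 62 mm high, standing loose beside the foot of the stand; origin at the centre of its underside. Leave it alone.
- tape: Red desk tape dispenser, 125 x 50 x 77 mm high, loose, by the foot of the stand; origin at the centre of its underside. Leave it alone.
- brush: Paint brush lying on the table on the robot's right, near or under the swung-aside hand rest, under 30 mm high. Leave it alone.
- pen: Blue pen, 130 mm long, 12 mm thick, lying on the table beyond the post of the hand rest; origin under its middle. Leave it alone.

How it is judged (in metres and radians):
On the way, in this order (a step that is already met when the one before it is completed fails the run):
1. the leaf's tip points at the red arrow (y of leaf_tip in the frame of stand between -0.012 and 0.012 m and x of leaf_tip in the frame of stand above 0 m and angular speed of wheel below 0.1 rad/s), for 0.2 s.
2. the hand rest has been pushed round to its stop over the leaf (angle between the x axis of rest and the y axis of stand, either way round below 0.09 rad), for 0.2 s.
At the end, for the whole second after the job is handed in: The leaf's tip points at the red arrow (within 12 mm sideways at the tip, about 8 degrees), the hand rest lies over the leaf at its stop (within about 5 degrees), and both are at rest (y of leaf_tip in the frame of stand between -0.012 and 0.012 m and x of leaf_tip in the frame of stand above 0 m and angle between the x axis of rest and the y axis of stand, either way round below 0.09 rad and angular speed of each of wheel, rest below 0.05 rad/s); the robot touches nothing.
It fails at once if the wet leaf is touched (contact force between any of the fingers, the arm and leaf above 0.3 N).
It fails at once if the wheel or the hand rest is gripped or shoved hard (over 25 N) (contact force between the fingers and wheel above 25 N or contact force between the fingers and rest above 25 N).
It fails at once if a jar, the tape dispenser, the brush or the pen is moved or lifted more than 25 mm (distance of any of ink, pot_yellow, pot_red, tape, brush, pen from where it was at the start of the episode above 0.025 m).
It also fails if it takes over 64 s, if anything falls off the work surface, if the arm or the gripper's body presses on something with over 40 N, if the wrist force passes 120 N, or if a joint passes its speed limit or range.

## Robot

A 7-joint arm with a two-finger parallel gripper is mounted at the origin on the work surface. World frame = base frame: x ahead of the robot, y to its left, z up, the work surface at z = 0. Lengths are in m, angles in degrees, forces in N, time in s.
With the tool pointing down it reaches from about 0.35 to 0.775 m from the base axis. Payload 3.1 kg.
Tool frame: the origin (TCP) lies on the centre line of the jaws, within the pads' length; the fingertips stand 17 mm ahead of it and the grasp point (between the pads) lies 2 mm behind it (robot.tip_reach is the distance from the TCP to the fingertips, in m); z points along the fingers, y is the line along which they close (so a half turn about z gives the same grasp; the last joint's range is limited). The gripper opens to 85 mm and grips with 20 to 120 N. Pads are 22 mm wide; open, the fingers measure 114 mm over their backs; the gripper's body (76 mm by 85 mm) begins 54 mm behind the grasp point. The pads swing forward as they close: fully open they stand 13 mm farther back than shut.
Start: joints at [74.616, 17.813, 0.802, 86.603, -0.252, 75.585, -1.558], TCP at [0.124, -0.536, 0.248] pointing down, gripper open.
Joint ranges: [-154.91, 154.91], [-16.99, 109.72], [-72.82, 74.43], [7.12, 147.25], [-82.49, 262.49], [11.32, 116.49], [-174.64, 174.64]. Speed limits (degrees/s): [159.86, 159.86, 180, 180, 180, 180, 180].

## Interface

Orientations are given as [roll, pitch, yaw] about the fixed x, y, z axes, in that order (R = Rz(yaw) Ry(pitch) Rx(roll)).
In Python, from station import robot, fingers, vision, workorder, recognise gives the robot as it stands. Calls block until the motion is done:
- robot.move_to(position, orientation): joint-space move of the TCP to a pose.
- robot.line_to(position, orientation=None, velocity=0.15, f_stop=None): straight line of the TCP; orientation=None keeps the orientation; velocity is the mean speed in m/s. With f_stop (N) it stops when the force on the tool has changed by that much, and returns True; else False.
- robot.move_j(angles): joint-space move.
- fingers.gripper_to(opening, force=None): opening from 0.0 (shut) to 1.0 (fully open); force is the grip in N (None keeps the last); returns when the fingers have stopped.
- robot.pause(seconds).
- robot.inverse_kinematics(position, orientation): joint angles nearest the present ones, or None.
- vision.grab_frame(name): name is "scene" or "top"; returns the picture (480x640x3 uint8, red, green, blue); there is no depth.
- vision.calibration(name): a dict with "mtx" (3x3 intrinsics, pixels), "extrinsics" (4x4, takes a point from world to camera coordinates). Camera axes: x right, y up, looking along -z (the intrinsics and any distortion apply to the point x, -y, -z); pixel columns grow to the right and rows downward; lengths in m; the calibration is good to about 2 mm. A picture is of the moment at which its call begins. calibration takes no time and is no camera call.
A pose or a line that the arm cannot do raises robot.PlanningError and nothing moves.
- workorder.close_job(): hands the job in; it is judged then, once.
Trained networks look in the newest picture that a camera, given by its name, has taken for a name from the list of things; names that differ only in an ending like _2 or _b are one class to them, and where a whole thing is asked for, a point or a joint stands for the part that bears it (a point fixed in the world has none). Each returns a list of dicts, best first, with "p" (0 to 1); they miss things now and then, are a little off and sometimes report something else, mostly with a low value. They report only what shows in the picture. A call takes as long as a camera call.
- recognise(label, camera): "rect" ([centre column, centre row, width, height] in pixels, round what is visible of it).
Readings, each from a call of its own:
- robot.current_time_s(): time.
- robot.current_joint_positions(): joint angles.
- robot.current_dq(): joint speeds.
- robot.current_joint_torque(): joint torques, N m.
- robot.current_tool_pos(): TCP position.
- robot.current_eef_rot(): TCP orientation.
- robot.current_contact_force(): force on the tool from outside, world axes, zero at the start.
- robot.current_torque(): the same for the moment, N m.
- robot.current_finger_gap(): opening from 0.0 (shut) to 1.0 (fully open).
- robot.current_gripper_force(): force on a finger pad.
Only numpy, scipy, OpenCV 4.12 (cv2) and the standard library are available. Lean on these libraries where they do the work, as an engineer would, in place of code of your own. Each camera call takes 0.05 s, during which the arm holds its last target. There are 200 camera calls.

## Working session

There is one attempt and no reset: what is moved stays moved. The work goes in short steps, each a Python script; the robot and the scene stay as the last script left them, time stands still between calls to the robot, and variables do not carry over. Pictures are saved under pics/ and viewed, at most 10 in all, crops included, and the job is handed in when it is done.

```bash
mkdir -p pics; ls; python3 - <<'E'
from station import robot, fingers, vision, workorder, recognise
import cv2,numpy as np
for n in("top","scene"):
    im=vision.grab_frame(n);cv2.imwrite(f"pics/{n}0.png",im[:,:,::-1])
    c=vision.calibration(n);print(n,np.round(c["mtx"],1).tolist(),np.round(c["extrinsics"],3).tolist(),[k for k in c])
    for l in("stand","mark","wheel","spoke0","leaf","leaf_tip","rest","ink","pot_yellow","pot_red","tape","brush","pen"):
        print(l,[(np.round(d["rect"]).astype(int).tolist(),round(d["p"],2)) for d in recognise(l,n)][:4])
print(robot.current_time_s(),robot.current_eef_rot())
E
```

```text
pics
top [[602.0, 0.0, 324.0], [0.0, 602.0, 234.4], [0.0, 0.0, 1.0]] [[0.029, -1.0, -0.009, -0.009], [0.989, 0.028, 0.146, -0.6], [-0.146, -0.014, 0.989, -1.288], [0.0, 0.0, 0.0, 1.0]] ['mtx', 'extrinsics']
stand [([297, 286, 212, 211], 0.61)]
mark [([299, 288, 210, 209], 0.57)]
wheel [([275, 262, 139, 142], 0.9), ([297, 286, 211, 213], 0.21)]
spoke0 [([275, 263, 144, 142], 0.92), ([193, 189, 29, 27], 0.3)]
leaf []
leaf_tip [([273, 258, 68, 60], 0.69)]
rest [([386, 327, 41, 123], 0.92)]
ink [([161, 302, 34, 24], 0.68)]
pot_yellow [([168, 248, 30, 24], 0.6), ([297, 289, 213, 210], 0.28)]
pot_red [([193, 189, 25, 28], 0.67)]
tape [([392, 210, 58, 54], 0.76)]
brush []
pen [([419, 266, 15, 59], 0.52), ([274, 264, 146, 137], 0.46), ([170, 247, 30, 24], 0.19)]
scene [[559.5, 0.0, 325.4], [0.0, 559.5, 229.9], [0.0, 0.0, 1.0]] [[0.704, 0.71, -0.016, -0.411], [-0.507, 0.518, 0.689, 0.25], [0.497, -0.477, 0.725, -1.731], [0.0, 0.0, 0.0, 1.0]] ['mtx', 'extrinsics']
stand [([306, 220, 215, 99], 0.76)]
mark [([306, 219, 215, 97], 0.83)]
wheel [([346, 204, 102, 69], 0.85)]
spoke0 [([347, 203, 106, 68], 0.68)]
leaf [([341, 196, 64, 25], 0.57)]
leaf_tip [([342, 198, 56, 33], 0.57)]
rest [([241, 209, 91, 48], 0.96)]
ink [([381, 151, 21, 25], 0.65), ([347, 204, 99, 74], 0.15)]
pot_yellow [([410, 169, 24, 31], 0.69)]
pot_red [([436, 202, 18, 27], 0.76)]
tape [([307, 292, 57, 38], 0.69), ([437, 201, 19, 26], 0.33), ([253, 284, 30, 34], 0.31), ([347, 202, 104, 69], 0.22)]
brush [([168, 274, 63, 60], 0.96), ([345, 205, 105, 70], 0.67)]
pen []
1.4 [1.79997040e+02 1.87474473e-03 1.30016833e+01]
```

View pics/top0.png

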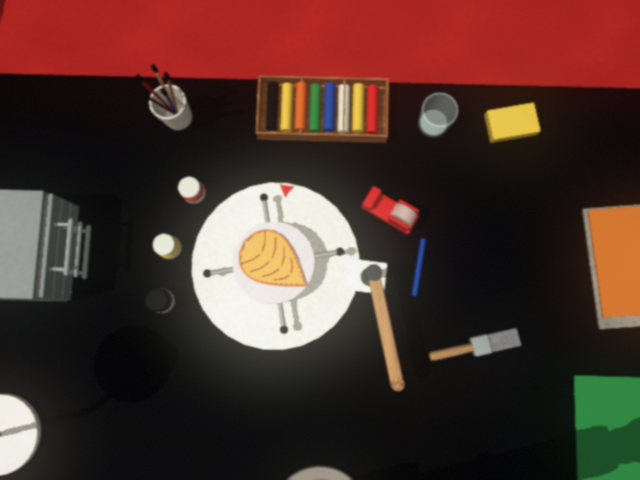

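View pics/scene0.png

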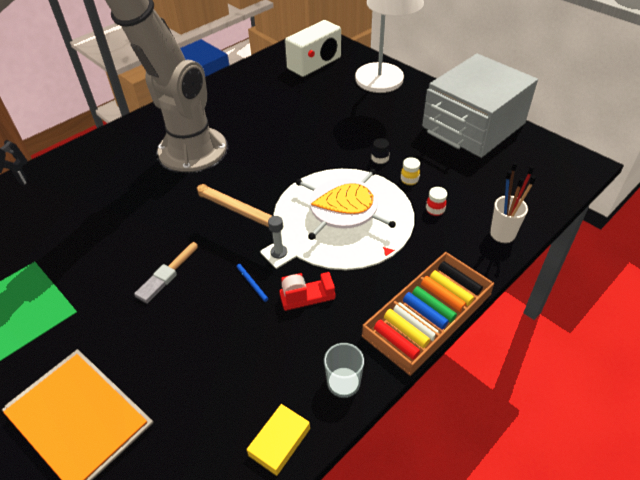

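Top view: arrow at (287,190), leaf tip at (305,287), balls at (264,198), (207,273), (284,330) and (340,252), hub at (373,272), rest end at (397,385). The tip needs about 116° anticlockwise. I'll fit the poses by least squares.

```bash
cat > h.py <<'E'
from station import robot, fingers, vision, workorder, recognise
import cv2,numpy as np
from scipy.optimize import least_squares
def proj(P,n="top"):
    c=vision.calibration(n);p=c["extrinsics"]@np.append(P,1);q=c["mtx"]@np.array([p[0],-p[1],-p[2]]);return q[:2]/q[2]
def blob(m,uv,r=9):
    u,v=np.round(uv).astype(int);ys,xs=np.nonzero(m[v-r:v+r+1,u-r:u+r+1]);return (np.array([xs.mean()+u-r,ys.mean()+v-r]),len(xs)) if len(xs)>8 else (None,0)
d2=lambda a:np.array([np.cos(a),np.sin(a)])
def model(p):
    c,ts,tw,tr=p[:2],p[2],p[3],p[4]; P=lambda r,a,z:np.append(c+r*d2(a),z)
    post=c+.215*d2(ts-np.pi/2)
    return [P(.147,tw+np.pi/4+k*np.pi/2,.051) for k in range(4)]+[P(.17,ts,.008),np.append(post,.124),np.append(post+.23*d2(tr),.120)]
def fit(uv,p0,w):
    f=lambda p:np.concatenate([wi*(proj(P)-u) for P,u,wi in zip(model(p),uv,w) if wi])
    s=least_squares(f,p0,x_scale=[.01,.01,.1,.1,.1]);return s.x,s.fun
E
python3 - <<'E'
from h import *
im=vision.grab_frame("top");g=im.max(2)
dark=g<70; red=(im[:,:,0]>130)&(im[:,:,1]<90)
b=[(340,252),(264,198),(207,273),(284,330)]
uv=[]
for x in b:
    c,n=blob(dark,x,7);uv.append(c);print(c,n)
c,n=blob(red,(287,190));uv.append(c);print(c,n)
uv+= [np.array((374,271.)),np.array((397,382.))]
p,r=fit(uv,[.6,.05,-.15,-2.2,-3],[1,1,1,1,1,.5,.5]);
np.save("p.npy",p);print(p[:2],np.degrees(p[2:]),np.round(r.reshape(-1,2),1).tolist())
for P in model(p):print(np.round(P,3))
E
```

```text
None 0
[263.61538462 196.61538462] 13
None 0
None 0
[285.76923077 188.69230769] 39Traceback (most recent call last):
  File "<stdin>", line 10, in <module>
  File "h.py", line 15, in fit
    s=least_squares(f,p0,x_scale=[.01,.01,.1,.1,.1]);return s.x,s.fun
    return func(*args, **kwargs)
    vector_fun = VectorFunction(
        fun_wrapped,
    ...<6 lines>...
        workers=workers
    )
    self._update_fun()
    ~~~~~~~~~~~~~~~~^^
    self.f = self.fun_wrapped(xp_copy(self.x))
             ~~~~~~~~~~~~~~~~^^^^^^^^^^^^^^^^^
    return np.atleast_1d(self.fun(x))
                         ~~~~~~~~^^^
    return self.f(x, *self.args, **self.kwargs)
           ~~~~~~^^^^^^^^^^^^^^^^^^^^^^^^^^^^^^
  File "h.py", line 14, in <lambda>
    f=lambda p:np.concatenate([wi*(proj(P)-u) for P,u,wi in zip(model(p),uv,w) if wi])
                                   ~~~~~~~^~
TypeError: unsupported operand type(s) for -: 'float' and 'NoneType'
```

```bash
python3 - <<'E'
from h import *
im=vision.grab_frame("top");g=im.max(2)
red=(im[:,:,0]>130)&(im[:,:,1]<110)
b=[(340,252),(264,198),(207,273),(284,330)]
uv=[]
for x in b:
    u,v=x;s=g[v-6:v+7,u-6:u+7];m=g<(s.min()*.6+np.percentile(s,80)*.4);c,n=blob(m,x,6);uv.append(c);print(c,n,s.min())
c,n=blob(red,(287,190));uv.append(c);print(c,n)
uv+= [np.array((374,271.)),np.array((397,382.))]
p,r=fit(uv,[.6,.05,-.15,-2.2,-3],[1,1,1,1,1,.5,.5]);
np.save("p.npy",p);print(p[:2],np.degrees(p[2:]),np.round(r.reshape(-1,2),1).tolist())
for P in model(p):print(np.round(P,3))
E
```

```text
[339.83333333 251.16666667] 48 71
[263.5 197. ] 40 64
[207. 273.] 45 69
[283.58695652 329.06521739] 46 73
[285.88235294 188.8627451 ] 51
[0.53624519 0.1168654 ] [  -5.45739426 -123.99549973 -167.07398531] [[-0.0, -0.5], [0.2, -0.3], [0.1, -0.5], [0.2, -0.4], [-0.5, 1.6], [-0.2, -0.1], [0.1, 0.5]]
[ 0.564 -0.027  0.051]
[0.681 0.145 0.051]
[0.508 0.261 0.051]
[0.392 0.089 0.051]
[0.705 0.101 0.008]
[ 0.516 -0.097  0.124]
[ 0.292 -0.149  0.12 ]
```

```bash
cat >> h.py <<'E'
def wp(phi,r=.12,z=.043,off=-90):   # phi deg world, about the wheel axis
    p=np.load("p.npy");return [*(p[:2]+r*d2(np.radians(phi))),z],[180,0,(phi+off+180)%360-180]
def look(name,save=True):
    im=vision.grab_frame("top")
    if save:cv2.imwrite(f"pics/{name}.png",im[:,:,::-1])
    return im
E
python3 - <<'E'
from h import *
for off in(-90,90,0,180):
    print(off,[None if (q:=robot.inverse_kinematics(*wp(f,off=off))) is None else np.round(q).astype(int).tolist() for f in(-12,30,80,121)])
E
```

```text
-90 [[24, 56, -62, 80, 50, 73, 126], [-51, 57, 64, 83, -52, 73, -132], [2, 41, -41, 91, 30, 59, -147], [2, 32, -38, 104, 25, 52, -107]]
90 [[15, 47, -41, 81, 32, 64, -43], [13, 53, -55, 80, 44, 70, -15], [9, 47, -54, 91, 41, 64, 25], [16, 43, -62, 104, 43, 61, 58]]
0 [[11, 45, -35, 81, 27, 63, -130], [11, 50, -49, 80, 39, 67, -102], [7, 45, -50, 91, 38, 63, -63], [7, 35, -46, 104, 31, 54, -22]]
180 [[16, 48, -45, 81, 35, 66, 45], [16, 57, -62, 79, 50, 74, 71], [13, 51, -62, 90, 48, 68, 111], [-65, 37, 54, 107, -36, 55, -144]]
```

```bash
python3 - <<'E'
from h import *
fingers.gripper_to(0.0,20)
robot.move_to(*wp(-12,z=.23,off=90))
t0=robot.current_time_s()
robot.line_to(*wp(-12,off=90),velocity=.15,f_stop=8)
print(robot.current_tool_pos(),robot.current_contact_force(),robot.current_time_s())
end=120.
for f in np.linspace(0,end,11):
    s=robot.line_to(*wp(f,off=90),velocity=.06,f_stop=12)
    if s: print("STOP",f,robot.current_contact_force());break
print(robot.current_contact_force())
robot.line_to(*wp(f-12,off=90),velocity=.08)
robot.line_to(*wp(f-12,off=90,z=.23),velocity=.25)
look("a");print(robot.current_time_s(),robot.current_joint_positions())
E
```

```text
[0.65446638 0.09235489 0.0442934 ] [-0.03669692 -0.20627407 -0.07265781] 6.5583
[-0.73275882  0.09254478  0.84156876]
14.2083 [ 18.57884179  34.94637365 -70.54948954  86.85840634  33.01300023
  81.84064759  54.49188142]
```

View pics/a.png

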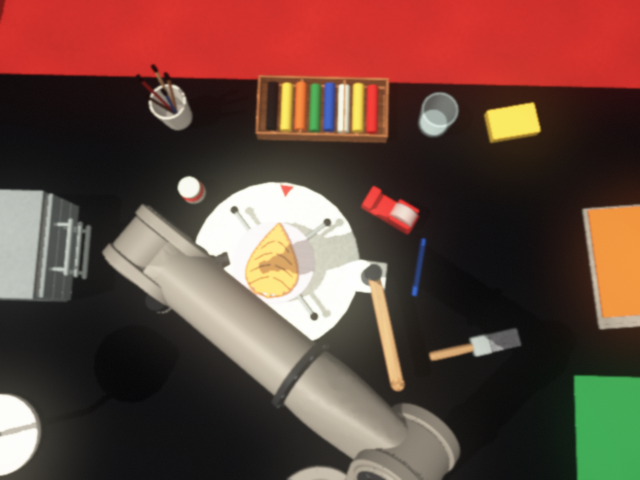

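```bash
cat >> h.py <<'E'
def rp(beta,off,z=.114,r=.15,gap=.024):
    p=np.load("p.npy");post=p[:2]+.215*d2(p[2]-np.pi/2);b=np.radians(beta)
    return [*(post+r*d2(b)+gap*d2(b+np.pi/2)),z],[180,0,(beta+off+180)%360-180]
E
python3 - <<'E'
from h import *
p=np.load("p.npy");im=look("",False);g=im.max(2)
uv=[]
for x in [(327,222),(235,210),None,(314,316)]:
    if x is None: uv.append(None);continue
    u,v=x;s=g[v-6:v+7,u-6:u+7];m=g<(s.min()*.6+np.percentile(s,80)*.4);c,n=blob(m,x,6);uv.append(c)
f=lambda t:np.concatenate([proj(P)-u for P,u in zip(model([*p[:3],t[0],p[4]]),uv) if u is not None])
s=least_squares(f,[p[2]]);e=s.x[0]-p[2];print("err deg",np.degrees(e),"mm",86*np.sin(e),np.round(s.fun,1))
for off in(-90,90,0,180):
    print(off,[None if (q:=robot.inverse_kinematics(*rp(b,off))) is None else np.round(q).astype(int).tolist() for b in(196,160,120,85)])
E
```

```text
err deg -90.74365995136468 mm -85.99275620949702 [ 0.2 -0.4  0.4 -0.5  0.2 -0.4]
-90 [[72, 19, -60, 116, 20, 56, 18], [57, 10, -54, 121, 11, 53, -22], [27, 14, -37, 116, 10, 54, -75], [-48, 27, 54, 105, -25, 60, -79]]
90 [[-34, 17, 65, 119, -19, 55, -123], [71, 17, -72, 121, 20, 55, 148], [51, 25, -70, 115, 28, 59, 88], [38, 35, -65, 102, 35, 65, 47]]
0 [[77, 23, -68, 116, 25, 58, 102], [70, 16, -71, 121, 19, 55, 59], [45, 20, -60, 115, 21, 56, 5], [25, 26, -43, 103, 20, 59, -31]]
180 [[1, 10, 22, 119, -5, 53, -48], [-51, 9, 65, 125, -10, 52, -90], [-59, 19, 65, 118, -21, 56, -133], [41, 40, -71, 102, 40, 69, 132]]
```

Labels were rotated by one spoke in that fit, so the real error is −0.74° (about 1 mm). The tip is aligned, so the rest is next.

```bash
python3 - <<'E'
from h import *
robot.move_to(*rp(193,-90,z=.25,gap=.06))
robot.line_to(*rp(193,-90,gap=.06),velocity=.15,f_stop=8)
print(robot.current_tool_pos(),robot.current_time_s())
for b in [*np.arange(186,90,-10),90,86,84,82,80]:
    s=robot.line_to(*rp(b,-90),velocity=.07 if b>90 else .03,f_stop=7 if b<100 else 12)
    if s: break
print(s,b,robot.current_contact_force(),robot.current_tool_pos(),robot.current_time_s())
look("b0")
if b<100:
    robot.line_to(*rp(b,-90,gap=.05),velocity=.08)
    x=robot.current_tool_pos();robot.line_to([x[0],x[1],.22],velocity=.2)
    robot.move_to([.35,-.3,.3],[180,0,0])
look("b");print(robot.current_time_s())
E
```

```text
[ 0.38399055 -0.18947488  0.11469725] 16.925
True 82 [0.06320668 0.91323856 0.32571252] [0.50549954 0.05500412 0.11289695] 24.2917
26.9
```

View pics/b.png

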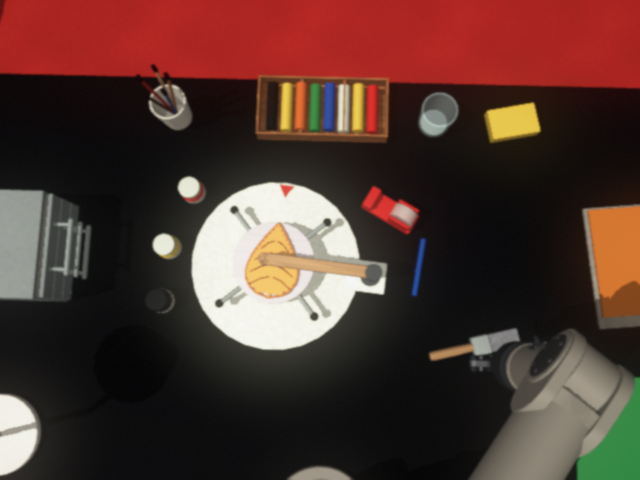

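The rest lies across the leaf: its end is at (264,259) and the hub at (373,272). The tip is still at (281,224). I'll check the rest's angle, then hand in.

```bash
python3 - <<'E'
from h import *
p=np.load("p.npy");post=p[:2]+.215*d2(p[2]-np.pi/2)
a,h=[proj([*(post+r*d2(p[2]+np.pi/2)),.12]) for r in(.225,0)]
print(a,h)
v=a-h;ang=np.degrees(np.arctan2(v[1],v[0])-np.arctan2(259-272,264-373));ang=(ang+180)%360-180
print("rest err",ang)
if abs(ang)<3.5: print(workorder.close_job())
E
```

```text
[265.74442869 257.6100184 ] [373.5318314  270.97962189]
rest err 0.26935630315162484
the job is handed in; nothing more can be done
None
```

The job is handed in, with no verdict returned: the leaf tip measured about 1 mm off the arrow after the wheel push, the hand rest is at its stop over the leaf (about 0.3° off), and nothing else was seen to move.

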